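# Take the green collar off the headdress stand

## Robot

A 6-joint arm with a two-finger parallel gripper is mounted at the origin on the work surface. World frame = base frame: x ahead of the robot, y to its left, z up, the work surface at z = 0. Lengths are in mm, angles in degrees, forces in N, time in s.
With the tool pointing down it reaches from about 350 to 850 mm from the base axis. Payload 8.1 kg.
Tool frame: the origin (TCP) lies midway between the tips of the shut fingers; the grasp point (between the pads) lies 19 mm behind it; z points along the fingers, y is the line along which they close (so a half turn about z gives the same grasp; the last joint's range is limited). The gripper opens to 85 mm and grips with 20 to 120 N. Pads are 22 mm wide; open, the fingers measure 114 mm over their backs; the gripper's body (76 mm by 85 mm) begins 54 mm behind the grasp point. The pads swing forward as they close: fully open they stand 13 mm farther back than shut.
Start: joints at [-73.132, 7.471, 85.268, -0, 87.261, -4.893], TCP at [222.461, -557.24, 231.292] pointing down, gripper open.
Joint ranges: [-169.43, 169.43], [-51.17, 129.36], [1.28, 143.12], [-76.62, 256.62], [0, 156.53], [-152.29, 152.29]. Speed limits (degrees/s): [136.94, 136.94, 159.86, 180, 180, 180].

## Interface

Orientations are given as [roll, pitch, yaw] about the fixed x, y, z axes, in that order (R = Rz(yaw) Ry(pitch) Rx(roll)).
In Python, from bench import sense, snapshot, camera_params, hand_in, masks_of, pinpoint gives the robot as it stands.
- The arm moves only by the tool step_arm, never from a script. Its argument "targets" is a list of rows, each an object with "angular": the turn, a rotation vector about the tool's x, y, z scaled (see below), a list of three; "dp": the shift along the tool's x, y, z scaled (see below), a list of three; "fingers": the closure, from 0 (fully open) to 1 (shut). A call has exactly 8 rows; each row is the pose to reach, as a shift and turn from the pose commanded when the call began, along the tool's axes at that moment, turning the shorter way round; what a row does not reach only later rows make up. The controller multiplies each number of a shift by 0.2 m and each number of a turn by 180 degrees. A row lasts 1/8 s, in which the tool goes at most 62.5 mm and 10.7 degrees, less where a joint would pass 70% of its speed; a pose out of reach is approached as far as the arm can. A call with a number of a shift or a turn outside -1 to 1 is refused whole. A call with a gripper value outside its range is refused whole. The fingers move at their own pace and stop on an object; "newtons" is the grip in N (left out, the last holds). Time passes only in rows, so rows that repeat a pose let the fingers close, or fill a call up. It gives the time, the measured TCP pose, the force, the opening and the grip force at its end, in the units of the state.
- sense(): the state, without advancing time (a new reading comes with each control period).
- snapshot(name): name is "scene" or "top" or "wrist"; returns the picture (420x560x3 uint8, blue, green, red); there is no depth.
- camera_params(name): a dict with "vfov" (degrees; the focal length in pixels is half the picture's height over the tangent of half this angle, whatever the lens; pixels are square), "cx", "cy" (the principal point, pixels), "R" (3x3) and "t" (3): a world point X has camera coordinates R X + t. Camera axes: x right, y down, z forward; pixel columns grow to the right and rows downward; lengths in mm; the calibration is good to about 2 mm. A picture is of the moment at which its call begins: read the wrist's pose just before it. camera_params takes no time and is no camera call; for the wrist camera it gives the pose at the moment of the call.
- hand_in(): hands the job in; it is judged then, once.
Trained networks look in the newest picture that a camera, given by its name, has taken for a name from the list of things; names that differ only in an ending like _2 or _b are one class to them, and where a whole thing is asked for, a point or a joint stands for the part that bears it (a point fixed in the world has none). Each returns a list of dicts, best first, with "conf" (0 to 1); they miss things now and then, are a little off and sometimes report something else, mostly with a low value. They report only what shows in the picture. A call takes as long as a camera call. They do not tell look-alikes from the thing itself.
- masks_of(camera, label): "pixels" (420x560 bool, what is visible of it) and "at" ([column, row] in pixels, amid what is visible of it).
- pinpoint(camera, label): "at" ([column, row] in pixels: a listed point, or the origin of a listed thing).
The state is a dict: "time": time; "joint_pos": joint angles; "qd": joint speeds; "joint_efforts": joint torques, N m; "tool_pos": TCP position; "tcp_rot": TCP orientation; "ft_force": force on the tool from outside, world axes, zero at the start; "wrist_torque": the same for the moment, N m; "finger_gap": finger opening in mm; "grip_force": force on a finger pad.
Only numpy, scipy, OpenCV 4.12 (cv2) and the standard library are available. Lean on these libraries where they do the work, as an engineer would, in place of code of your own. Each camera call takes 0.05 s, during which the arm holds its last target. There are 200 camera calls.

## Task

Unscrew the green knurled collar from the stud of its headdress stand: turn it counter-clockwise seen from above until the thread lets go, without forcing it, then lift it straight off. Set it down (do not drop it) in the blue tray, flat and the same way up, near the middle, and let go. Leave the pink collar screwed on its own stand.

Things in the scene. Friction and masses are not known exactly. Their poses are not given: they have to be found in the camera images.
- green_collar: Knurled round bright green collar (nut), 50 mm outside diameter, 40 mm tall, open bore, about 90 g. Origin: centre of its underside; z up its axis. Starts screwed fully down on the green stand's stud, underside 45 mm and top 85 mm above the table. Grip it from above at any yaw; one grasp is enough.
- green_stand: Green headdress stand, fixed, place varies: wooden base 124 mm across, wire ribs with green beads, aluminium seat disc 84 mm across, its top 45 mm above the table, and an upright threaded stud, its bare tip 91 mm above the table. Origin: centre of the base's underside on the table, on the stud's axis; z up.
- stud_tip (a point): Tip of the green stand's stud, on its axis. Right-hand coarse thread, turns freely, 24 mm rise per turn, 1 to 2 mm axial play. Turned counter-clockwise from above the collar climbs and is free after about a sixth of a turn (50 to 70 degrees, 4 mm up); 80 degrees always frees it, more does no harm. Before that the thread blocks lifting. Once free, lift 45 mm or more to clear the tip.
- pink_collar: Knurled round bright pink (magenta) collar (nut), 50 mm outside diameter, 40 mm tall, open bore, about 90 g. Origin: centre of its underside; z up its axis. Starts screwed fully down on the pink stand's stud, underside 45 mm and top 85 mm above the table. Leave it alone.
- tray_in (a point): Centre of the inner floor of the blue painted metal tray, fixed, place varies: 140 mm square outside, walls 4 mm thick and 22 mm high above the table, inner floor 4 mm above the table. z up, x and y along its sides.
There are look-alikes about, which are no part of the job. There is more than one size of the green_collar; the job needs the larger. Leave any turquoise look-alike of the green_stand alone.

How it is judged:
By the outcome, as a careful person would: the job done as asked, in the order asked, and still so for the second after the job is handed in, with the robot touching nothing.
It also fails if it takes over 43 s, if anything falls off the work surface, if the arm or the gripper's body presses on something with over 40 N, if the wrist force passes 120 N, or if a joint passes its speed limit or range.

## Working session

There is one attempt and no reset: what is moved stays moved. The work goes in short steps, Python scripts to look and compute and a tool call to move; the robot and the scene stay as the last step left them, time stands still between calls to the robot, and variables do not carry over. Pictures are saved under pics/ and viewed, at most 10 in all, crops included, and the job is handed in when it is done.

Besides the shell and the picture viewer there is one more tool, called after "Emit:" as name(argument=value, ...) on one line, values as JSON. step_arm: Moves the arm, as the interface text tells. Its arguments: {"type":"object","properties":{"targets":{"type":"array","items":{"type":"object","properties":{"angular":{"type":"array","items":{"type":"number","minimum":-1,"maximum":1}},"dp":{"type":"array","items":{"type":"number","minimum":-1,"maximum":1}},"fingers":{"type":"number"}}}},"newtons":{"type":"number"}},"required":["targets"]}

```bash
mkdir -p pics
cat > h.py <<'E'
import numpy as np, cv2
from bench import *
def ray(cam,px,P=None):
    p=P or camera_params(cam); f=210/np.tan(np.radians(p["vfov"]/2))
    R=np.array(p["R"]);t=np.array(p["t"])
    d=R.T@np.array([(px[0]-p["cx"])/f,(px[1]-p["cy"])/f,1]); return -R.T@t,d
def onz(cam,px,z,P=None):
    o,d=ray(cam,px,P); return (o+d*(z-o[2])/d[2]).round(1)
def proj(cam,X):
    p=camera_params(cam); f=210/np.tan(np.radians(p["vfov"]/2))
    c=np.array(p["R"])@np.array(X)+np.array(p["t"]); return (c[:2]/c[2]*f+[p["cx"],p["cy"]]).round(1)
E
python3 - <<'E'
from h import *
a=snapshot("scene");b=snapshot("top")
cv2.imwrite("pics/scene.png",a);cv2.imwrite("pics/top.png",b)
Z={"green_collar":45,"pink_collar":45,"green_stand":0,"stud_tip":91,"tray_in":4}
for c in("scene","top"):
    p=camera_params(c);print(c,{k:np.round(v,2).tolist() for k,v in p.items() if not isinstance(v,str)})
    for n in Z:
        for d in pinpoint(c,n): print(c,n,np.round(d["at"],1),round(d["conf"],2),onz(c,d["at"],Z[n]))
print(sense())
E
```

```text
scene {'vfov': 57.53, 'cx': 285.08, 'cy': 212.89, 'R': [[0.66, 0.75, -0.01], [0.43, -0.4, -0.81], [-0.61, 0.53, -0.59]], 't': [-308.48, -137.45, 1073.13]}
scene green_collar [311.3 232.1] 0.82 [511.8  27.8  45. ]
scene green_collar [365.8 226.9] 0.65 [572.9 119.6  45. ]
scene pink_collar [391.1 178.2] 0.88 [494.1 312.7  45. ]
scene green_stand [306.6 247.9] 0.84 [503.   24.9   0. ]
scene green_stand [181.6 244.2] 0.65 [ 320.9 -158.9    0. ]
scene stud_tip [309.1 210.8] 0.77 [502.6  28.9  91. ]
scene stud_tip [175.5 207.8] 0.58 [ 321.5 -155.4   91. ]
scene tray_in [145.8 352.5] 0.58 [ 514.7 -327.7    4. ]
top {'vfov': 49.46, 'cx': 279.53, 'cy': 211.74, 'R': [[0.0, -1.0, -0.03], [-0.98, 0.0, -0.18], [0.18, 0.04, -0.98]], 't': [19.63, 462.3, 1009.07]}
top green_collar [218.2 184. ] 0.59 [527.9 163.6  45. ]
top green_collar [275.7 193.1] 0.56 [505.6  29.1  45. ]
top pink_collar [155.6 201.7] 0.84 [486.1 309.1  45. ]
top green_stand [278.1 199.4] 0.7 [500.1  25.2   0. ]
top green_stand [351.4 272.1] 0.64 [ 326.6 -146.5    0. ]
top stud_tip [273.2 193.2] 0.78 [495.1  32.6  91. ]
top stud_tip [358.1 271.2] 0.64 [ 324.2 -149.8   91. ]
top tray_in [425.1 195.4] 0.95 [ 508.  -324.8    4. ]
{'time': 0.6, 'joint_pos': array([-7.31345142e+01,  7.46930522e+00,  8.52662451e+01,  3.19729821e-03,
        8.72623935e+01, -4.89435358e+00]), 'qd': array([ 0.06595874, -0.05690042, -0.05502401,  0.03696441,  0.04965159,
        0.04093718]), 'joint_efforts': array([-1.54233949e-03, -5.68958116e+01, -5.00598156e+01, -1.40962507e-04,
        1.70933003e-03,  4.34684250e-05]), 'tool_pos': array([ 222.46133186, -557.25008073,  231.32656074]), 'tcp_rot': array([ 1.79997679e+02, -3.00657865e-03,  2.17596868e+01]), 'ft_force': array([-0.20520145,  0.47713545,  0.17824294]), 'wrist_torque': array([-0.00108678,  0.00880665, -0.02608302]), 'grip_force': 0.0, 'finger_gap': 85.5322034907615}
```

View pics/top.png

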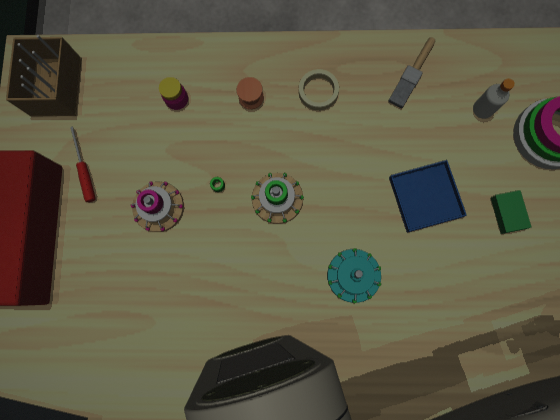

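View pics/scene.png

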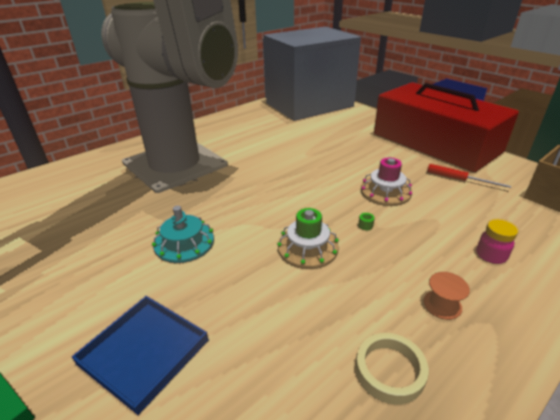

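Candidates for the green collar, as top-view pixels:
- Collar on the green-beaded stand with the white disc, (275,193).
- Small loose green nut, (217,184).
- Turquoise stand with a bare stud, (357,274).
- Pink collar, (150,202).

I choose (275,193), at about x=501, y=28. The tray is at (427,196). I'll move closer and check this with the wrist camera.

Emit:
step_arm(targets=[{"dp": [0.2,-0.18,0],"fingers": 0},{"dp": [0.4,-0.37,0],"fingers": 0},{"dp": [0.6,-0.55,0],"fingers": 0},{"dp": [0.8,-0.73,0],"fingers": 0},{"dp": [0.9,-0.83,0],"fingers": 0},{"dp": [1,-0.92,0],"fingers": 0},{"dp": [1,-0.92,0],"fingers": 0},{"dp": [1,-0.92,0],"fingers": 0}])

```text
validation failed for argument at $.ta...
```

Emit:
step_arm(targets=[{"dp": [0.2,-0.18,0],"fingers": 0},{"dp": [0.4,-0.37,0],"fingers": 0},{"dp": [0.6,-0.55,0],"fingers": 0},{"dp": [0.8,-0.73,0],"fingers": 0},{"dp": [0.9,-0.83,0],"fingers": 0},{"dp": [1,-0.92,0],"fingers": 0},{"dp": [1,-0.92,0],"fingers": 0},{"dp": [1,-0.92,0],"fingers": 0}])

```text
validation failed for argument at $.ta...
```

Run:
```python
from h import *
s=sense();P=camera_params("wrist");a=snapshot("wrist");cv2.imwrite("pics/w1.png",a)
print(s["time"],s["tool_pos"],s["tcp_rot"],s["joint_pos"],P)
Z={"green_collar":45,"stud_tip":91}
for n in Z:
    for d in pinpoint("wrist",n): print(n,np.round(d["at"],1),round(d["conf"],2),onz("wrist",d["at"],Z[n],P))
print(proj("wrist",[501,28,65]))
```

```text
0.6 [ 222.46133186 -557.25008073  231.32656074] [ 1.79997679e+02 -3.00657865e-03  2.17596868e+01] [-7.31345142e+01  7.46930522e+00  8.52662451e+01  3.19729821e-03
  8.72623935e+01 -4.89435358e+00] {'vfov': 68.30485088141695, 'cx': 273.37453027098724, 'cy': 211.54098543796206, 'R': array([[ 3.71493823e-01, -9.28435070e-01,  8.12583723e-04],
       [-8.78250941e-01, -3.51129576e-01,  3.24627949e-01],
       [-3.01110650e-01, -1.21310930e-01, -9.45841443e-01]]), 't': array([-599.49795172,  -42.45466642,  380.33118427])}
[-552.9 -674.6]
```

View pics/w1.png

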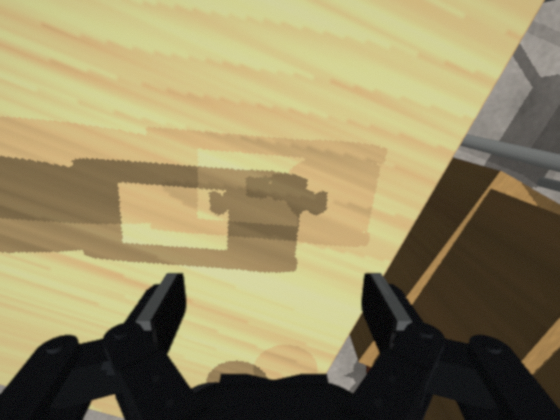

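The move call was refused, probably because "angular" is required. The wrist picture only shows bare table, with the fingers at about (170,300) and (380,300).

Emit:
step_arm(targets=[{"angular": [0,0,0],"dp": [0.2,-0.18,0],"fingers": 0},{"angular": [0,0,0],"dp": [0.4,-0.37,0],"fingers": 0},{"angular": [0,0,0],"dp": [0.6,-0.55,0],"fingers": 0},{"angular": [0,0,0],"dp": [0.8,-0.73,0],"fingers": 0},{"angular": [0,0,0],"dp": [0.9,-0.83,0],"fingers": 0},{"angular": [0,0,0],"dp": [1,-0.92,0],"fingers": 0},{"angular": [0,0,0],"dp": [1,-0.92,0],"fingers": 0},{"angular": [0,0,0],"dp": [1,-0.92,0],"fingers": 0}])

```text
time: 1.75
tool_pos: [339.9, -312.7, 231.5]
tcp_rot: [180.0, 0.0, 21.8]
ft_force: [-0.3, -0.3, 0.4]
finger_gap: 85.1
grip_force: 0.0
```

Emit:
step_arm(targets=[{"angular": [0,0,0],"dp": [0.2,-0.18,0],"fingers": 0},{"angular": [0,0,0],"dp": [0.4,-0.37,0],"fingers": 0},{"angular": [0,0,0],"dp": [0.6,-0.55,0],"fingers": 0},{"angular": [0,0,0],"dp": [0.8,-0.75,0],"fingers": 0},{"angular": [0,0,0],"dp": [0.9,-0.9,0],"fingers": 0},{"angular": [0,0,0],"dp": [0.95,-1,0],"fingers": 0},{"angular": [0,0,0],"dp": [0.95,-1,0],"fingers": 0},{"angular": [0,0,0],"dp": [0.95,-1,0],"fingers": 0}])

```text
time: 2.75
tool_pos: [442.3, -57.2, 231.2]
tcp_rot: [180.0, 0.0, 21.7]
ft_force: [0.4, 0.2, 0.1]
finger_gap: 85.4
grip_force: 0.0
```

```bash
cat > w.py <<'E'
from h import *
import sys
s=sense();P=camera_params("wrist");a=snapshot("wrist");cv2.imwrite("pics/%s.png"%sys.argv[1],a)
print(s["time"],s["tool_pos"].round(1),s["tcp_rot"].round(2),s["joint_pos"].round(1))
Z={"green_collar":45,"stud_tip":91}
for n in Z:
    for d in pinpoint("wrist",n): print(n,np.round(d["at"],1),round(d["conf"],2),onz("wrist",d["at"],Z[n],P))
print(proj("wrist",[501,28,65]))
E
python3 w.py w2
```

```text
2.75 [442.3 -57.2 231.2] [1.7998e+02 2.0000e-02 2.1710e+01] [-13.9 -17.1 108.5  -0.   88.6  54.4]
green_collar [220.6 100.8] 0.65 [504.3  24.9  45. ]
green_collar [104.6  15.9] 0.6 [534.6 147.8  45. ]
stud_tip [213.  100.9] 0.75 [504.   23.9  91. ]
stud_tip [227.6 103.8] 0.4 [506.4  11.5  91. ]
[213.  102.7]
```

View pics/w2.png

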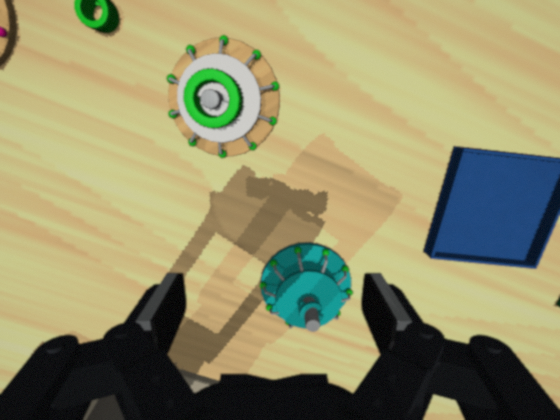

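The chosen collar shows at (213,98): the large green ring on the green-beaded stand with a white disc. The small loose nut is at (97,12), the turquoise stand at (305,285), and the tray on the right at (495,205).

Emit:
step_arm(targets=[{"angular": [0,0,0],"dp": [0.1,-0.12,0.1],"fingers": 0},{"angular": [0,0,0],"dp": [0.17,-0.2,0.2],"fingers": 0},{"angular": [0,0,0],"dp": [0.2,-0.27,0.3],"fingers": 0},{"angular": [0,0,0],"dp": [0.2,-0.27,0.3],"fingers": 0},{"angular": [0,0,0],"dp": [0.2,-0.27,0.3],"fingers": 0},{"angular": [0,0,0],"dp": [0.2,-0.27,0.3],"fingers": 0},{"angular": [0,0,0],"dp": [0.2,-0.27,0.3],"fingers": 0},{"angular": [0,0,0],"dp": [0.2,-0.27,0.3],"fingers": 0}])

```text
time: 3.9
tool_pos: [459.7, 8.7, 171.7]
tcp_rot: [180.0, -0.0, 21.7]
ft_force: [0.1, -0.3, 0.0]
finger_gap: 85.4
grip_force: 0.0
```

```bash
cat >> w.py <<'E'
hsv=cv2.cvtColor(a,cv2.COLOR_BGR2HSV)
m=cv2.inRange(hsv,(50,150,50),(70,255,255))
cs,_=cv2.findContours(m,cv2.RETR_EXTERNAL,cv2.CHAIN_APPROX_NONE)
for c in sorted(cs,key=cv2.contourArea)[-2:]:
    e=cv2.fitEllipse(c);print("ell",e,cv2.contourArea(c),onz("wrist",e[0],85,P),onz("wrist",e[0],65,P))
print(P["R"].T@-P["t"])
E
python3 w.py w3
```

```text
3.9 [459.7   8.7 171.7] [ 1.7998e+02 -4.0000e-02  2.1740e+01] [ -5.3 -12.8 111.2   0.   81.6  63. ]
green_collar [139.8  48.3] 0.9 [537.7 152.5  45. ]
green_collar [270.5 149.4] 0.73 [503.1  29.3  45. ]
stud_tip [274.2 157.4] 0.61 [504.6  26.6  91. ]
[271.2 155.6]
ell ((127.4923324584961, 43.81582260131836), (37.963165283203125, 45.41181945800781), 144.41348266601562) 1350.0 [537.2 144.1  85. ] [537.2 153.1  65. ]
ell ((273.0528869628906, 153.27505493164062), (63.815887451171875, 65.71552276611328), 179.31785583496094) 3290.5 [506.2  28.2  85. ] [503.5  27.1  65. ]
[537.05443073  40.54039664 314.4515011 ]
```

View pics/w3.png

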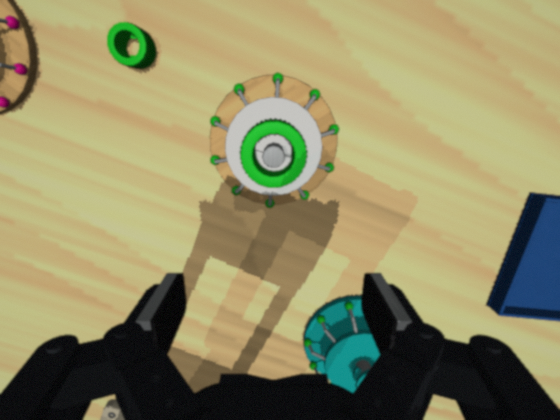

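Emit:
step_arm(targets=[{"angular": [0,0,0],"dp": [0.1,0,0.05],"fingers": 0},{"angular": [0,0,0],"dp": [0.2,0,0.15],"fingers": 0},{"angular": [0,0,0],"dp": [0.245,0,0.25],"fingers": 0},{"angular": [0,0,0],"dp": [0.245,0,0.31],"fingers": 0},{"angular": [0,0,0],"dp": [0.245,0,0.31],"fingers": 0},{"angular": [0,0,0],"dp": [0.245,0,0.31],"fingers": 0},{"angular": [0,0,0],"dp": [0.245,0,0.31],"fingers": 0},{"angular": [0,0,0],"dp": [0.245,0,0.31],"fingers": 0}])

```text
time: 5.05
tool_pos: [505.3, 27.0, 110.1]
tcp_rot: [180.0, -0.1, 21.8]
ft_force: [0.4, 0.5, -0.1]
finger_gap: 85.4
grip_force: 0.0
```

```bash
python3 w.py w4
```

```text
5.05 [505.3  27.  110.1] [ 1.7997e+02 -7.0000e-02  2.1750e+01] [ -2.7  -1.8 107.9  -0.   73.9  65.5]
green_collar [271.8 230.5] 0.8 [502.8  27.9  45. ]
green_collar [117. 103.] 0.71 [547.5 151.2  45. ]
stud_tip [274.1 256.8] 0.82 [505.7  27.4  91. ]
[270.8 244.3]
ell ((100.80315399169922, 105.24752044677734), (47.50436019897461, 54.38410186767578), 103.3866195678711) 1965.5 [550.1 140.9  85. ] [546.2 150.7  65. ]
ell ((273.6608581542969, 244.69422912597656), (78.7760238647461, 88.5252914428711), 173.84384155273438) 5381.0 [510.1  29.5  85. ] [501.5  26.   65. ]
[582.63144494  58.91084647 252.82571038]
```

View pics/w4.png

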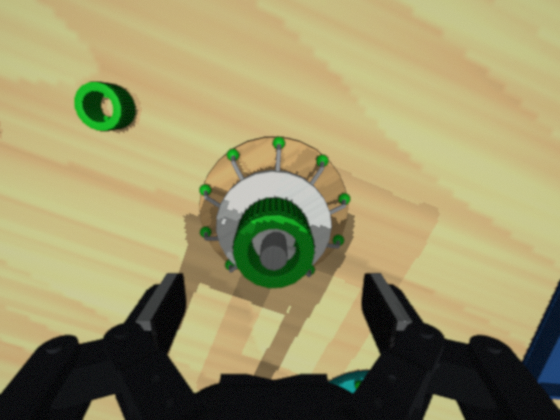

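The collar at (274,245) is centred between the fingers at (170,300) and (378,300). I'm going down and gripping it.

Emit:
step_arm(targets=[{"angular": [0,0,0],"dp": [0,0,0.1],"fingers": 0},{"angular": [0,0,0],"dp": [0,0,0.2],"fingers": 0},{"angular": [0,0,0],"dp": [0,0,0.27],"fingers": 0},{"angular": [0,0,0],"dp": [0,0,0.32],"fingers": 0},{"angular": [0,0,0],"dp": [0,0,0.32],"fingers": 0},{"angular": [0,0,0],"dp": [0,0,0.32],"fingers": 0},{"angular": [0,0,0],"dp": [0,0,0.32],"fingers": 0.2},{"angular": [0,0,0],"dp": [0,0,0.32],"fingers": 0.3}], newtons=40)

```text
time: 6.2
tool_pos: [505.3, 27.1, 45.8]
tcp_rot: [180.0, -0.0, 21.8]
ft_force: [-0.2, 0.1, 0.6]
finger_gap: 59.4
grip_force: 0.0
```

Emit:
step_arm(targets=[{"angular": [0,0,0],"dp": [0,0,0],"fingers": 0.35},{"angular": [0,0,0],"dp": [0,0,0],"fingers": 0.4},{"angular": [0,0,0],"dp": [0,0,0],"fingers": 0.5},{"angular": [0,0,0],"dp": [0,0,0],"fingers": 0.6},{"angular": [0,0,0],"dp": [0,0,0],"fingers": 0.7},{"angular": [0,0,0],"dp": [0,0,0],"fingers": 0.8},{"angular": [0,0,0],"dp": [0,0,0],"fingers": 1},{"angular": [0,0,0],"dp": [0,0,0],"fingers": 1}], newtons=40)

```text
time: 7.2
tool_pos: [505.3, 27.1, 45.7]
tcp_rot: [180.0, -0.0, 21.8]
ft_force: [-0.8, -0.3, 5.2]
finger_gap: 49.7
grip_force: 41.9
```

Gripped at 49.7 mm. I'll turn counter-clockwise while following the thread's rise.

Emit:
step_arm(targets=[{"angular": [0,0,-0.03],"dp": [0,0,-0.0018],"fingers": 1},{"angular": [0,0,-0.06],"dp": [0,0,-0.0036],"fingers": 1},{"angular": [0,0,-0.09],"dp": [0,0,-0.0054],"fingers": 1},{"angular": [0,0,-0.12],"dp": [0,0,-0.0072],"fingers": 1},{"angular": [0,0,-0.15],"dp": [0,0,-0.009],"fingers": 1},{"angular": [0,0,-0.18],"dp": [0,0,-0.0108],"fingers": 1},{"angular": [0,0,-0.21],"dp": [0,0,-0.0126],"fingers": 1},{"angular": [0,0,-0.21],"dp": [0,0,-0.0126],"fingers": 1}])

```text
time: 8.2
tool_pos: [504.8, 27.2, 47.6]
tcp_rot: [-180.0, 0.0, 59.5]
ft_force: [0.5, 0.3, 0.6]
finger_gap: 50.2
grip_force: 41.5
```

```bash
python3 -c "
from bench import *
s=sense();print(s['ft_force'],s['wrist_torque'],s['joint_pos'])"
```

```text
[0.51979007 0.338044   0.64593379] [ 0.04395303 -0.00437571  0.02161708] [-2.73375531e+00  2.87102924e+00  1.10295659e+02  6.66651462e-03
  6.68468150e+01  2.77349029e+01]
```

Emit:
step_arm(targets=[{"angular": [0,0,-0.045],"dp": [0,0,-0.0027],"fingers": 1},{"angular": [0,0,-0.09],"dp": [0,0,-0.0054],"fingers": 1},{"angular": [0,0,-0.135],"dp": [0,0,-0.0081],"fingers": 1},{"angular": [0,0,-0.18],"dp": [0,0,-0.0108],"fingers": 1},{"angular": [0,0,-0.225],"dp": [0,0,-0.0135],"fingers": 1},{"angular": [0,0,-0.27],"dp": [0,0,-0.0162],"fingers": 1},{"angular": [0,0,-0.31],"dp": [0,0,-0.0186],"fingers": 1},{"angular": [0,0,-0.31],"dp": [0,0,-0.0186],"fingers": 1}])

```text
time: 9.2
tool_pos: [504.8, 27.2, 51.3]
tcp_rot: [-180.0, -0.0, 115.2]
ft_force: [0.1, 0.4, 1.4]
finger_gap: 50.1
grip_force: 41.5
```

```bash
python3 -c "
from bench import *
s=sense();print(s['ft_force'],s['wrist_torque'],s['joint_pos'].round(1))"
```

```text
[0.0713486  0.36140525 1.37273484] [0.01093355 0.02097528 0.01345538] [ -2.7   2.6 110.2   0.   67.3 -27.9]
```

Turned 93° with negligible forces. Next I'll lift slowly at first.

Emit:
step_arm(targets=[{"angular": [0,0,0],"dp": [0,0,-0.01],"fingers": 1},{"angular": [0,0,0],"dp": [0,0,-0.02],"fingers": 1},{"angular": [0,0,0],"dp": [0,0,-0.03],"fingers": 1},{"angular": [0,0,0],"dp": [0,0,-0.04],"fingers": 1},{"angular": [0,0,0],"dp": [0,0,-0.05],"fingers": 1},{"angular": [0,0,0],"dp": [0,0,-0.05],"fingers": 1},{"angular": [0,0,0],"dp": [0,0,-0.05],"fingers": 1},{"angular": [0,0,0],"dp": [0,0,-0.05],"fingers": 1}])

```text
time: 10.2
tool_pos: [504.9, 27.1, 61.5]
tcp_rot: [-180.0, -0.0, 115.4]
ft_force: [-0.6, 0.0, -0.9]
finger_gap: 50.0
grip_force: 41.5
```

Free: the wrist now carries only the collar's 0.9 N weight. I'll lift 100 mm and refine the tray's position.

Emit:
step_arm(targets=[{"angular": [0,0,0],"dp": [0,0,-0.08],"fingers": 1},{"angular": [0,0,0],"dp": [0,0,-0.18],"fingers": 1},{"angular": [0,0,0],"dp": [0,0,-0.3],"fingers": 1},{"angular": [0,0,0],"dp": [0,0,-0.42],"fingers": 1},{"angular": [0,0,0],"dp": [0,0,-0.5],"fingers": 1},{"angular": [0,0,0],"dp": [0,0,-0.5],"fingers": 1},{"angular": [0,0,0],"dp": [0,0,-0.5],"fingers": 1},{"angular": [0,0,0],"dp": [0,0,-0.5],"fingers": 1}])

```text
time: 11.2
tool_pos: [504.1, 27.2, 160.2]
tcp_rot: [-179.9, -0.1, 115.4]
ft_force: [-0.0, 0.4, -1.5]
finger_gap: 49.6
grip_force: 41.7
```

Run:
```python
from h import *
print(sense()["tool_pos"],sense()["ft_force"])
for c in("top","scene"):
    a=snapshot(c);h=cv2.cvtColor(a,cv2.COLOR_BGR2HSV)
    for d in masks_of(c,"tray_in"): print(c,d["conf"],d["at"])
    for d in pinpoint(c,"tray_in"): print(c,d["conf"],d["at"],onz(c,d["at"],4))
    m=cv2.inRange(h,(105,120,30),(125,255,255));cs,_=cv2.findContours(m,0,1)
    k=[q for q in cs if cv2.contourArea(q)>1500]
    for q in k:
        r=cv2.approxPolyDP(cv2.convexHull(q),6,True)[:,0];C=[onz(c,p,22) for p in r];print(c,r.tolist(),np.round(C).tolist(),np.mean(C,0))
```

```text
[504.13413156  27.15326284 160.2445784 ] [-0.01749045  0.42108134 -1.49015382]
top 0.81 [427.9, 195.9]
top 0.18 [153.7, 202.3]
top 0.75 [426.4, 198.0] [ 501.6 -327.5    4. ]
top [[446, 161], [465, 215], [407, 231], [390, 177]] [[587.0, -373.0, 22.0], [457.0, -408.0, 22.0], [420.0, -274.0, 22.0], [549.0, -240.0, 22.0]] [ 503.35 -323.8    22.  ]
scene 0.59 [141.0, 352.0]
scene [[148, 304], [204, 334], [137, 412], [73, 356]] [[445.0, -287.0, 22.0], [558.0, -249.0, 22.0], [603.0, -377.0, 22.0], [463.0, -412.0, 22.0]] [ 517.4   -331.175   22.   ]
```

Emit:
step_arm(targets=[{"angular": [0,0,0],"dp": [-0.1,-0.04,0],"fingers": 1},{"angular": [0,0,0],"dp": [-0.3,-0.11,0],"fingers": 1},{"angular": [0,0,0],"dp": [-0.5,-0.19,0],"fingers": 1},{"angular": [0,0,0],"dp": [-0.7,-0.27,0],"fingers": 1},{"angular": [0,0,0],"dp": [-0.85,-0.32,0],"fingers": 1},{"angular": [0,0,0],"dp": [-0.95,-0.36,0],"fingers": 1},{"angular": [0,0,0],"dp": [-1,-0.37,0],"fingers": 1},{"angular": [0,0,0],"dp": [-1,-0.37,0],"fingers": 1}])

```text
time: 12.5
tool_pos: [523.9, -185.2, 161.4]
tcp_rot: [180.0, -0.0, 115.3]
ft_force: [0.1, 0.4, -0.5]
finger_gap: 50.3
grip_force: 41.7
```

Emit:
step_arm(targets=[{"angular": [0,0,0],"dp": [-0.1,-0.04,0],"fingers": 1},{"angular": [0,0,0],"dp": [-0.3,-0.11,0],"fingers": 1},{"angular": [0,0,0],"dp": [-0.5,-0.19,0],"fingers": 1},{"angular": [0,0,0],"dp": [-0.7,-0.27,0],"fingers": 1},{"angular": [0,0,0],"dp": [-0.85,-0.32,0],"fingers": 1},{"angular": [0,0,0],"dp": [-0.95,-0.36,0],"fingers": 1},{"angular": [0,0,0],"dp": [-0.95,-0.37,0],"fingers": 1},{"angular": [0,0,0],"dp": [-0.95,-0.37,0],"fingers": 1}])

```text
time: 13.5
tool_pos: [538.1, -388.0, 161.3]
tcp_rot: [-180.0, -0.0, 115.4]
ft_force: [-0.8, 0.2, -0.9]
finger_gap: 49.9
grip_force: 41.7
```

```bash
cat > t.py <<'E'
from h import *
import sys
s=sense();P=camera_params("wrist");a=snapshot("wrist");cv2.imwrite("pics/%s.png"%sys.argv[1],a);h=cv2.cvtColor(a,cv2.COLOR_BGR2HSV)
print(s["time"],s["tool_pos"].round(1),s["tcp_rot"].round(2),s["joint_pos"].round(1),s["ft_force"])
for d in pinpoint("wrist","tray_in"): print(d["conf"],d["at"],onz("wrist",d["at"],4,P))
for d in pinpoint("wrist","green_collar"): print("col",d["conf"],d["at"])
m=cv2.inRange(h,(105,120,30),(125,255,255));cs,_=cv2.findContours(m,0,1)
for q in cs:
    if cv2.contourArea(q)>3000:
        r=cv2.approxPolyDP(cv2.convexHull(q),8,True)[:,0];print(r.tolist(),[onz("wrist",p,22,P)[:2].tolist() for p in r])
E
python3 t.py w5
```

```text
13.5 [ 538.1 -388.   161.3] [-1.8000e+02 -5.0000e-02  1.1538e+02] [-40.2  19.4  78.8   0.   81.8 -65.6] [-0.84804882  0.21046577 -0.92968872]
0.92 [273.0, 123.1] [ 508.5 -326.     4. ]
col 0.7 [271.6, 276.5]
[[203, 23], [368, 55], [330, 210], [189, 186]] [[424.8, -279.7], [555.4, -243.0], [592.1, -374.3], [461.4, -410.1]]
```

View pics/w5.png

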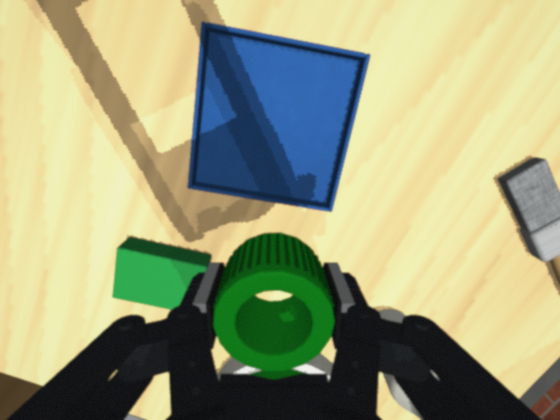

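The collar is held level at (273,305), and the tray is centred at about (273,123), which gives world (508.4,-326.6). Now I'll move over it and descend.

Emit:
step_arm(targets=[{"angular": [0,0,0],"dp": [0.1,0,0],"fingers": 1},{"angular": [0,0,0],"dp": [0.2,0,0.05],"fingers": 1},{"angular": [0,0,0],"dp": [0.3,0,0.15],"fingers": 1},{"angular": [0,0,0],"dp": [0.34,0,0.27],"fingers": 1},{"angular": [0,0,0],"dp": [0.34,0,0.4],"fingers": 1},{"angular": [0,0,0],"dp": [0.34,0,0.5],"fingers": 1},{"angular": [0,0,0],"dp": [0.34,0,0.55],"fingers": 1},{"angular": [0,0,0],"dp": [0.34,0,0.55],"fingers": 1}])

```text
time: 14.65
tool_pos: [508.9, -326.9, 50.9]
tcp_rot: [-180.0, -0.1, 115.4]
ft_force: [0.2, 0.4, -0.6]
finger_gap: 49.8
grip_force: 41.7
```

Descending 41 mm more, to TCP z of about 10.

Emit:
step_arm(targets=[{"angular": [0,0,0],"dp": [0,0,0.05],"fingers": 1},{"angular": [0,0,0],"dp": [0,0,0.1],"fingers": 1},{"angular": [0,0,0],"dp": [0,0,0.14],"fingers": 1},{"angular": [0,0,0],"dp": [0,0,0.18],"fingers": 1},{"angular": [0,0,0],"dp": [0,0,0.205],"fingers": 1},{"angular": [0,0,0],"dp": [0,0,0.205],"fingers": 1},{"angular": [0,0,0],"dp": [0,0,0.205],"fingers": 1},{"angular": [0,0,0],"dp": [0,0,0.205],"fingers": 1}])

```text
time: 15.65
tool_pos: [509.4, -327.5, 11.0]
tcp_rot: [180.0, 0.0, 115.4]
ft_force: [0.1, -0.1, -0.7]
finger_gap: 50.0
grip_force: 41.7
```

Emit:
step_arm(targets=[{"angular": [0,0,0],"dp": [0,0,0.005],"fingers": 1},{"angular": [0,0,0],"dp": [0,0,0.009],"fingers": 1},{"angular": [0,0,0],"dp": [0,0,0.013],"fingers": 1},{"angular": [0,0,0],"dp": [0,0,0.016],"fingers": 1},{"angular": [0,0,0],"dp": [0,0,0.018],"fingers": 1},{"angular": [0,0,0],"dp": [0,0,0.02],"fingers": 1},{"angular": [0,0,0],"dp": [0,0,0.02],"fingers": 1},{"angular": [0,0,0],"dp": [0,0,0.02],"fingers": 1}])

```text
time: 16.65
tool_pos: [509.2, -327.2, 6.6]
tcp_rot: [180.0, 0.0, 115.4]
ft_force: [-0.7, 0.2, -1.7]
finger_gap: 49.9
grip_force: 41.7
```

Not touching yet, so I'll creep down 0.5 mm per two rows.

Emit:
step_arm(targets=[{"angular": [0,0,0],"dp": [0,0,0.001],"fingers": 1},{"angular": [0,0,0],"dp": [0,0,0.002],"fingers": 1},{"angular": [0,0,0],"dp": [0,0,0.003],"fingers": 1},{"angular": [0,0,0],"dp": [0,0,0.004],"fingers": 1},{"angular": [0,0,0],"dp": [0,0,0.005],"fingers": 1},{"angular": [0,0,0],"dp": [0,0,0.006],"fingers": 1},{"angular": [0,0,0],"dp": [0,0,0.006],"fingers": 1},{"angular": [0,0,0],"dp": [0,0,0.006],"fingers": 1}])

```text
time: 17.65
tool_pos: [509.1, -327.2, 5.3]
tcp_rot: [-180.0, 0.0, 115.4]
ft_force: [0.6, 0.7, -0.2]
finger_gap: 49.7
grip_force: 41.7
```

Emit:
step_arm(targets=[{"angular": [0,0,0],"dp": [0,0,0.001],"fingers": 1},{"angular": [0,0,0],"dp": [0,0,0.002],"fingers": 1},{"angular": [0,0,0],"dp": [0,0,0.003],"fingers": 1},{"angular": [0,0,0],"dp": [0,0,0.004],"fingers": 1},{"angular": [0,0,0],"dp": [0,0,0.005],"fingers": 1},{"angular": [0,0,0],"dp": [0,0,0.005],"fingers": 1},{"angular": [0,0,0],"dp": [0,0,0.005],"fingers": 1},{"angular": [0,0,0],"dp": [0,0,0.005],"fingers": 1}])

```text
time: 18.65
tool_pos: [509.2, -327.3, 4.8]
tcp_rot: [-180.0, 0.0, 115.4]
ft_force: [-3.6, 2.2, 5.5]
finger_gap: 49.8
grip_force: 42.2
```

Contact at 5.5 N. Opening a little, then rising straight up.

Emit:
step_arm(targets=[{"angular": [0,0,0],"dp": [0,0,0],"fingers": 0.38},{"angular": [0,0,0],"dp": [0,0,0],"fingers": 0.35},{"angular": [0,0,0],"dp": [0,0,0],"fingers": 0.3},{"angular": [0,0,0],"dp": [0,0,0],"fingers": 0.25},{"angular": [0,0,0],"dp": [0,0,0],"fingers": 0.22},{"angular": [0,0,0],"dp": [0,0,0],"fingers": 0.22},{"angular": [0,0,0],"dp": [0,0,0],"fingers": 0.22},{"angular": [0,0,0],"dp": [0,0,0],"fingers": 0.22}])

```text
time: 19.65
tool_pos: [509.1, -327.2, 4.3]
tcp_rot: [-180.0, -0.0, 115.4]
ft_force: [-0.9, 0.3, 0.6]
finger_gap: 66.4
grip_force: 0.0
```

Emit:
step_arm(targets=[{"angular": [0,0,0],"dp": [0,0,-0.05],"fingers": 0.22},{"angular": [0,0,0],"dp": [0,0,-0.1],"fingers": 0.22},{"angular": [0,0,0],"dp": [0,0,-0.2],"fingers": 0.22},{"angular": [0,0,0],"dp": [0,0,-0.35],"fingers": 0.22},{"angular": [0,0,0],"dp": [0,0,-0.5],"fingers": 0.22},{"angular": [0,0,0],"dp": [-0.1,0,-0.65],"fingers": 0.22},{"angular": [0,0,0],"dp": [-0.2,0,-0.75],"fingers": 0.22},{"angular": [0,0,0],"dp": [-0.3,0,-0.75],"fingers": 0.22}])

```text
time: 20.65
tool_pos: [536.6, -383.3, 159.4]
tcp_rot: [179.8, 0.3, 115.4]
ft_force: [-0.1, -0.4, -0.6]
finger_gap: 66.6
grip_force: 0.0
```

```bash
python3 t.py w6; python3 -c "
from h import *
P=camera_params('wrist');print([onz('wrist',d['at'],4) for d in pinpoint('wrist','green_collar')])
snapshot('top');print([(d['at'],onz('top',d['at'],45)) for d in pinpoint('top','pink_collar')])"
```

```text
20.65 [ 536.6 -383.3  159.4] [179.84   0.34 115.37] [-40.   18.5  80.1   0.   81.  -65.4] [-0.12552136 -0.36694602 -0.61977659]
0.77 [271.4, 126.1] [ 507.6 -324.9    4. ]
col 0.64 [273.5, 130.8]
[[201, 28], [367, 60], [329, 214], [187, 190]] [[424.7, -279.8], [555.4, -243.0], [592.0, -373.8], [460.6, -409.7]]
[array([ 508.4, -325. ,    4. ])]
[([153.7, 203.2], array([482.5, 313.4,  45. ])), ([425.2, 194.9], array([ 500.2, -313.3,   45. ]))]
```

View pics/w6.png

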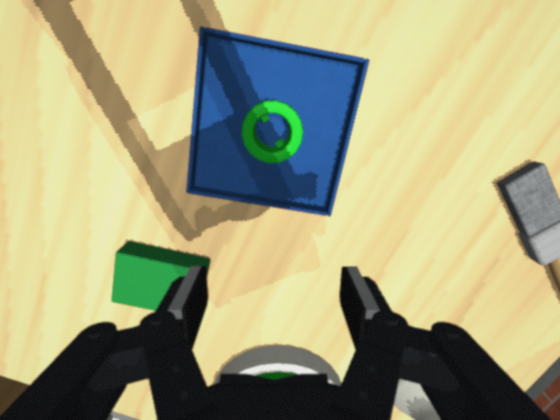

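The collar stands flat in the middle of the tray at (272,131), and the gripper is clear of it.

```bash
python3 -c "
from bench import *
print(hand_in())"
```

```text
the job is handed in; nothing more can be done
None
```

The green collar was unscrewed, lifted off and set down flat and upright near the middle of the blue tray; I didn't touch the pink collar, and the job was handed in at about 21 s of the 43 s limit.

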